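Load the glazing carousel in number order

TASK

Get the glazing carousel on the banding wheel ready for the day's tests: stand the carved stamp in the pocket with one dot, then the test tile in the pocket with two dots, and last the small pinch pot in the pocket with three dots, letting go of each before you fetch the next. Set each piece down gently, upright and flat on the floor of its pocket rather than dropping it, and leave everything else on the table standing where it is.

Things in the scene. Friction and masses are not known exactly. Their poses are not given: they have to be found in the camera images.
- stamp: carved terracotta stamp standing upright, a round turned peg shape 25 mm in diameter and 62 mm tall with a narrower neck near the top; origin at the centre of its underside, z up
- test_tile: glaze test tile standing on its foot, L-shaped in profile: an upright panel 6 mm thick (x from -17 to -11 mm), 36 mm wide (along y, centred) and 58 mm tall, and a foot 6 mm thick running from it to x = +17 mm; origin at the underside, in the middle of the 34 x 36 mm footprint, z up
- pinch_pot: small bisque pinch pot, round, hollow and open at the top, 61 mm across the mouth, 36 mm tall, wall about 5 mm, narrowing to a 38 mm foot; origin at the centre of its underside, z up
- pocket_1 (a point): pocket of the carousel marked by one dark dot on the disc's outer edge beside it; the point is the centre of the pocket's floor, z up, 57 mm above the table. Round, 78 mm inside, ringed by a wooden rim 4 mm thick and 6 mm high. The three pocket centres lie 62 mm from the wheel's axis, 120 degrees apart
- pocket_2 (a point): pocket of the carousel marked by two dark dots on the disc's outer edge beside it; the point is the centre of the pocket's floor, z up, 57 mm above the table. Round, 78 mm inside, ringed by a wooden rim 4 mm thick and 6 mm high. The three pocket centres lie 62 mm from the wheel's axis, 120 degrees apart
- pocket_3 (a point): pocket of the carousel marked by three dark dots on the disc's outer edge beside it; the point is the centre of the pocket's floor, z up, 57 mm above the table. Round, 78 mm inside, ringed by a wooden rim 4 mm thick and 6 mm high. The three pocket centres lie 62 mm from the wheel's axis, 120 degrees apart
- wheel_base: the banding wheel's fixed steel foot, 120 mm across, with a 40 mm column; origin at its underside on the wheel's axis. It carries the carousel: a wooden disc 244 mm across, its top 57 mm above the table, overhanging all round, with the three pockets on it; it turns stiffly about the upright axis and need not be turned
- clay_ball: bystander: rough ball of clay, 57 mm across, 51 mm tall, flattened underneath; origin at the centre of its underside
- clay_lump: bystander: lump of clay, 45 mm (x) x 55 mm (y), 33 mm tall; origin at the centre of its underside
- long_clay_lump: bystander: longer lump of clay, 40 mm (x) x 68 mm (y), 38 mm tall; origin at the centre of its underside
- slip_bottle: bystander: white squeeze bottle with a pointed cap, 66 mm across, 200 mm tall; origin at the centre of its underside
- tool_jar: bystander, fixed: jar of tools, about 80 mm across, 220 mm tall with its tools; origin at the centre of its underside
Mind the look-alikes: they are no part of the job. What is shaped like the stamp but blue is not meant.

How it is judged:
On the way, in this order (a step that is already met when the one before it is completed fails the run):
1. the carved stamp stands released in the one-dot pocket (horizontal distance between stamp and pocket_1 below 0.028 m and z of stamp in the frame of pocket_1 between -0.004 and 0.004 m and angle between stamp's own z axis and vertical below 0.12 rad and contact force between stamp and the fingers below 0.05 N and linear speed of stamp below 0.03 m/s), for 0.2 s.
2. then the test tile stands released in the two-dot pocket, the stamp still in place (all of step 1 and horizontal distance between test_tile and pocket_2 below 0.028 m and z of test_tile in the frame of pocket_2 between -0.004 and 0.004 m and angle between test_tile's own z axis and vertical below 0.12 rad and contact force between test_tile and the fingers below 0.05 N and linear speed of test_tile below 0.03 m/s), for 0.2 s.
3. then the pinch pot stands released in the three-dot pocket, the other two still in place (all of step 2 and horizontal distance between pinch_pot and pocket_3 below 0.028 m and z of pinch_pot in the frame of pocket_3 between -0.004 and 0.004 m and angle between pinch_pot's own z axis and vertical below 0.12 rad and contact force between pinch_pot and the fingers below 0.05 N and linear speed of pinch_pot below 0.03 m/s), for 0.2 s.
At the end, for the whole second after the job is handed in: Stamp in the one-dot, test tile in the two-dot, pinch pot in the three-dot pocket: each released, at rest, upright within 0.12 rad, underside within 4 mm of the pocket floor and centre within 28 mm of the pocket's centre (that is, wholly inside the rim) (all of step 3); the robot touches nothing.
It fails at once if a bystander is knocked over or shifted by more than 25 mm (distance of any of clay_ball, clay_lump, long_clay_lump, slip_bottle from where it was at the start of the episode above 0.025 m or angle between any of clay_ball, clay_lump, long_clay_lump, slip_bottle's own z axis and vertical above 0.4 rad).
It fails at once if a piece is let fall (moving at over 0.7 m/s, a drop of about 25 mm, with no finger on it) ((linear speed of stamp above 0.7 m/s and contact force between stamp and the fingers below 0.01 N) or (linear speed of test_tile above 0.7 m/s and contact force between test_tile and the fingers below 0.01 N) or (linear speed of pinch_pot above 0.7 m/s and contact force between pinch_pot and the fingers below 0.01 N)).
It also fails if it takes over 64 s, if anything falls off the work surface, if the arm or the gripper's body presses on something with over 40 N, if the wrist force passes 120 N, or if a joint passes its speed limit or range.

ROBOT

A 6-joint arm with a two-finger parallel gripper is mounted at the origin on a cart in front of the work surface, level with it; the furniture and walls round the work are solid. World frame = base frame: x ahead of the robot, y to its left, z up, the work surface at z = 0. Lengths are in m, angles in rad, forces in N, time in s.
With the tool pointing down it reaches from about 0.35 to 0.8 m from the base axis. Payload 7.3 kg.
Tool frame: the origin (TCP) lies between the finger pads; the fingertips stand 25 mm ahead of it and the grasp point (between the pads) lies 6 mm ahead of it (r.tip_extent is the distance from the TCP to the fingertips, in m); z points along the fingers, y is the line along which they close (so a half turn about z gives the same grasp; the last joint's range is limited). The gripper opens to 85 mm and grips with 20 to 120 N. Pads are 22 mm wide; open, the fingers measure 114 mm over their backs; the gripper's body (76 mm by 85 mm) begins 54 mm behind the grasp point. The pads swing forward as they close: fully open they stand 13 mm farther back than shut.
Start: joints at [-1.475, 0.342, 1.524, -0, 1.275, -0.146], TCP at [0.126, -0.51, 0.256] pointing down, gripper open.
Joint ranges: [-2.53, 2.53], [-0.77, 2.02], [0.04, 2.7], [-1, 4.14], [0.28, 2.66], [-3.11, 3.11]. Speed limits (rad/s): [2.57, 2.57, 3.14, 3.14, 3.14, 3.14].

INTERFACE

Orientations are given as a unit quaternion [x, y, z, w].
In Python, from workcell import r, command_gripper, optics gives the robot as it stands. The module is installed in compiled form; this text tells all that it offers. Calls block until the motion is done:
- r.reach(position, orientation): joint-space move of the TCP to a pose.
- r.move_straight(position, orientation=None, speed=0.15, max_force=None): straight line of the TCP; orientation=None keeps the orientation; speed is the mean speed in m/s. With max_force (N) it stops when the force on the tool has changed by that much, and returns True; else False.
- r.movej(angles): joint-space move.
- command_gripper(opening, force=None): finger opening in m; force is the grip in N (None keeps the last); returns when the fingers have stopped.
- r.hold(seconds).
- r.solve_ik(position, orientation): joint angles nearest the present ones, or None.
- r.read_state(): the state.
- optics.get_image(name): name is "scene" or "top"; returns (picture, depth): 480x640x3 uint8, red, green, blue; 480x640 float32, m along the optical axis (not along the pixel's ray), 0 where there is no reading.
- optics.camera_model(name): a dict with "K" (3x3 intrinsics, pixels), "R" (3x3) and "t" (3): a world point X has camera coordinates R X + t. Camera axes: x right, y down, z forward; pixel columns grow to the right and rows downward; lengths in m; the calibration is good to about 2 mm. A picture is of the moment at which its call begins. camera_model takes no time and is no camera call.
A pose or a line that the arm cannot do raises r.PlanningError and nothing moves.
- r.finish_job(): hands the job in; it is judged then, once.
The state is a dict: "time_s": time; "joint_positions": joint angles; "dq": joint speeds; "tau": joint torques, N m; "eef_pos": TCP position; "eef_rot": TCP orientation; "contact_force": force on the tool from outside, world axes, zero at the start; "torque": the same for the moment, N m; "grip_width": finger opening in m; "grip_force": force on a finger pad.
Only numpy, scipy, OpenCV 4.12 (cv2) and the standard library are available. Lean on these libraries where they do the work, as an engineer would, in place of code of your own. Each camera call takes 0.05 s, during which the arm holds its last target. There are 200 camera calls.

## Working session

There is one attempt and no reset: what is moved stays moved. The work goes in short steps, each a Python script; the robot and the scene stay as the last script left them, time stands still between calls to the robot, and variables do not carry over. Pictures are saved under pics/ and viewed, at most 10 in all, crops included, and the job is handed in when it is done.

```bash
mkdir -p pics; python3 - <<'E'
from workcell import r,optics
import cv2,numpy as np
for n in("scene","top"):
    p,d=optics.get_image(n); cv2.imwrite(f"pics/{n}0.png",p[...,::-1]); np.savez(f"{n}0.npz",p=p,d=d)
    m=optics.camera_model(n); print(n,m, -np.array(m["R"]).T@m["t"])
print(r.read_state()["time_s"],r.tip_extent)
E
```

```text
scene {'K': array([[459.61321795,   0.        , 317.7223531 ],
       [  0.        , 459.61321795, 236.59758276],
       [  0.        ,   0.        ,   1.        ]]), 'R': array([[ 0.90344927, -0.42849429,  0.01311743],
       [-0.21957377, -0.4888022 , -0.84431023],
       [ 0.36819394,  0.75991122, -0.53569409]]), 't': array([-0.56740556,  0.06276388,  0.95729448])} [ 0.17393341 -0.93990973  0.57325209]
top {'K': array([[606.00223507,   0.        , 320.57383336],
       [  0.        , 606.00223507, 236.72404097],
       [  0.        ,   0.        ,   1.        ]]), 'R': array([[ 0.01894868, -0.99975377,  0.01154764],
       [-0.99482892, -0.02000548, -0.09957509],
       [ 0.09978159, -0.00960111, -0.99496304]]), 't': array([-0.24909549,  0.52375451,  1.04729377])} [ 0.42126553 -0.22850102  1.09704797]
0.1 0.025
```

View pics/scene0.png

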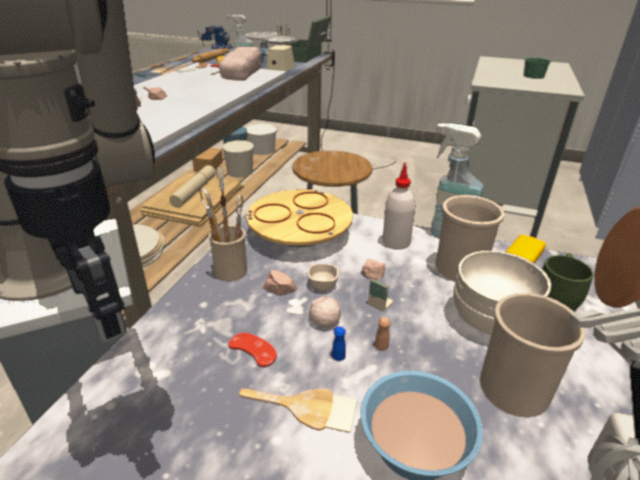

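View pics/top0.png

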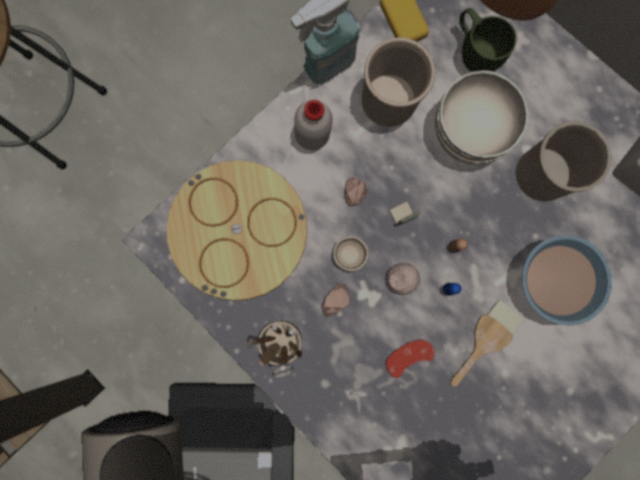

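The scene view shows the terracotta stamp at (383,333) and its blue look-alike at (340,343). The test tile is at (379,293), the small pot at (322,277), and the carousel around (300,222). In the top view these are the stamp (457,245), blue peg (452,288), tile (403,213), pot (350,253), and pockets at about (272,222), (213,202) and (224,262).

Possible confusions:
- **Stamp:** terracotta peg at top (457,245) or blue peg at (452,288). I choose the terracotta one.
- **Pot:** small pot at (350,253), or the large vessels at (400,80), (482,117), (575,157) and (567,280). I choose the small one.
- **Tile:** the only candidate is (403,213).

Next I'll check these choices and the dots in one close crop.

```bash
cat > h.py <<'E'
import numpy as np,cv2
from workcell import r,optics,command_gripper
def cloud(n,d):
    m=optics.camera_model(n);K=m["K"];v,u=np.mgrid[:480,:640]
    c=np.stack([(u-K[0,2])/K[0,0]*d,(v-K[1,2])/K[1,1]*d,d],-1)
    X=(c-m["t"])@m["R"]; X[d<=0]=np.nan; return X
E
python3 - <<'E'
from h import *
S=np.load("scene0.npz");T=np.load("top0.npz")
a=cv2.resize(T["p"][150:310,160:480],None,fx=2.5,fy=2.5,interpolation=3)
b=cv2.resize(S["p"][185:375,220:420],None,fx=1,fy=1)
b=cv2.resize(S["p"][255:365,240:420],(330,200),interpolation=3)
c=cv2.resize(S["p"][185:260,235:365],(470,200),interpolation=3)
cv2.imwrite("pics/c1.png",np.vstack([a,np.hstack([b,c])])[...,::-1])
X=cloud("top",T["d"]);Y=cloud("scene",S["d"])
print("table z",np.nanmedian(X[300:330,450:480,2]),np.nanmedian(Y[370:385,300:340,2]))
pts=lambda Z,u0,u1,v0,v1:Z[v0:v1,u0:u1].reshape(-1,3)
for n,(bt,bs) in dict(stamp=((438,475,228,262),(370,397,310,355)),tile=((383,422,195,232),(362,398,272,312)),pot=((325,375,230,278),(303,343,258,296)),ball=((383,424,258,298),(305,345,292,332)),lump=((340,372,172,210),None),long=((318,355,280,318),None),blue=((436,468,277,300),None),bottle=((290,335,95,152),None),jar=((245,305,315,372),None)).items():
    for nm,P in(("t",pts(X,*bt)),)+((("s",pts(Y,*bs)),) if bs else ()):
        P=P[P[:,2]>.012]
        print(n,nm,len(P),np.percentile(P,[2,50,98],0).round(3).tolist())
P=X.reshape(-1,3);ok=(abs(P[:,2]-.057)<.006)&(abs(X[...,0].ravel()-.42)<.2)&(X[...,1].ravel()>-.25)
Q=P[ok];print("disc",np.percentile(Q,[.5,50,99.5],0).round(4).tolist())
for u,v in((301,217),(195,180),(213,291),(272,222),(213,202),(224,262),(236,229)):print(u,v,X[v,u].round(4))
E
```

```text
table z 0.00059771248666318 -0.0010980032894350156
stamp t 204 [[0.508, -0.491, 0.014], [0.517, -0.478, 0.056], [0.528, -0.471, 0.065]]
stamp s 337 [[0.507, -0.494, 0.013], [0.513, -0.489, 0.038], [0.524, -0.478, 0.061]]
tile t 124 [[0.554, -0.408, 0.012], [0.563, -0.389, 0.058], [0.575, -0.375, 0.063]]
tile s 418 [[0.553, -0.41, 0.013], [0.562, -0.395, 0.037], [0.605, -0.315, 0.058]]
pot t 528 [[0.472, -0.321, 0.012], [0.505, -0.296, 0.025], [0.528, -0.263, 0.038]]
pot s 536 [[0.47, -0.323, 0.012], [0.499, -0.29, 0.024], [0.527, -0.265, 0.035]]
ball t 829 [[0.433, -0.411, 0.023], [0.458, -0.384, 0.04], [0.483, -0.36, 0.051]]
ball s 818 [[0.431, -0.474, 0.015], [0.45, -0.402, 0.036], [0.478, -0.367, 0.061]]
lump t 429 [[0.591, -0.317, 0.013], [0.612, -0.299, 0.025], [0.635, -0.282, 0.034]]
long t 559 [[0.394, -0.288, 0.014], [0.418, -0.268, 0.03], [0.442, -0.247, 0.037]]
blue t 195 [[0.432, -0.479, 0.014], [0.442, -0.467, 0.057], [0.453, -0.46, 0.065]]
bottle t 1588 [[0.689, -0.25, 0.019], [0.705, -0.222, 0.122], [0.736, -0.191, 0.189]]
jar t 1274 [[0.313, -0.208, 0.02], [0.339, -0.169, 0.095], [0.379, -0.138, 0.211]]
disc [[0.3607, -0.2097, 0.0524], [0.5252, -0.0938, 0.0574], [0.6188, 0.0235, 0.0628]]
301 217 [ 0.5589 -0.2041  0.0589]
195 180 [ 0.6204 -0.0184  0.056 ]
213 291 [ 0.4288 -0.057   0.058 ]
272 222 [ 0.5492 -0.1543  0.059 ]
213 202 [ 0.5819 -0.0515  0.0592]
224 262 [ 0.4788 -0.0735  0.0548]
236 229 [ 0.5354 -0.0931  0.0622]
```

View pics/c1.png

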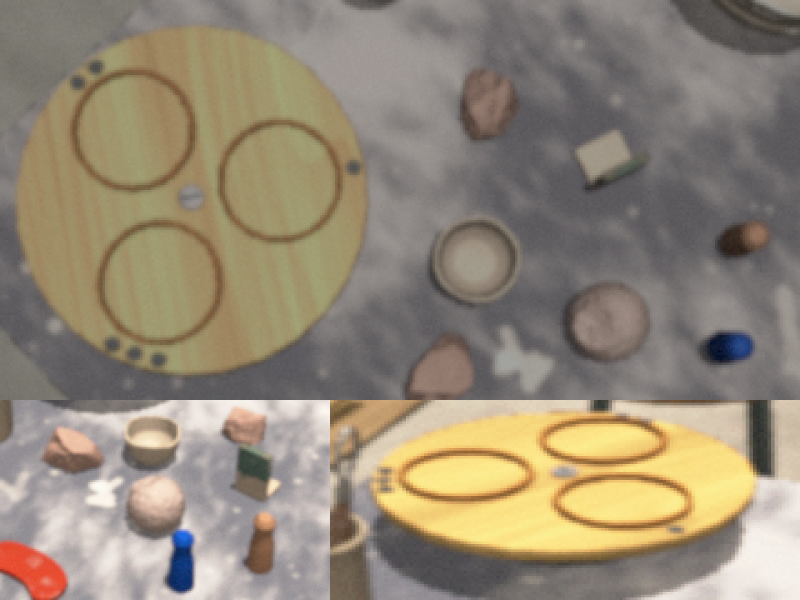

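The crop confirms the choices: the terracotta peg is the stamp, separate from the blue one. In the crop, one dot lies beside the right pocket (280,180), two beside the upper-left pocket (133,130), and three beside the lower pocket (160,282). Next I'll refine the pockets and the tile's orientation.

```bash
python3 - <<'E'
from h import *
T=np.load("top0.npz");S=np.load("scene0.npz");m=optics.camera_model("top")
def ortho(z,x0,y0,w,h,s=.0005):
    # px (i,j)-> X=x0+s*j, Y=y0+s*i
    A=np.array([[s,0,x0],[0,s,y0],[0,0,z],[0,0,1]]);H=m["K"]@np.c_[m["R"],m["t"]]@A
    return cv2.warpPerspective(T["p"],H,(w,h),flags=cv2.INTER_CUBIC|cv2.WARP_INVERSE_MAP)
o=ortho(.063,.39,-.24,600,600);g=cv2.GaussianBlur(cv2.cvtColor(o,cv2.COLOR_RGB2GRAY),(5,5),1.5)
c=cv2.HoughCircles(g,cv2.HOUGH_GRADIENT,1.5,120,param1=60,param2=25,minRadius=74,maxRadius=90)[0]
C=np.c_[.39+c[:,0]*.0005,-.24+c[:,1]*.0005,c[:,2]*.0005];print(C[:6].round(4))
ctr=C[:3,:2].mean(0);print("ctr",ctr,[np.hypot(*(k[:2]-ctr)).round(4) for k in C[:3]],[np.degrees(np.arctan2(*(k[:2]-ctr)[::-1])).round(1) for k in C[:3]])
for n,Z in(("top",cloud("top",T["d"])),("scene",cloud("scene",S["d"]))):
    P=Z.reshape(-1,3);P=P[(np.abs(P[:,0]-.57)<.05)&(np.abs(P[:,1]+.39)<.045)]
    hi=P[P[:,2]>.04];lo=P[(P[:,2]>.0035)&(P[:,2]<.009)];mid=P[(P[:,2]>.012)&(P[:,2]<.04)]
    for k,Q in(("hi",hi),("mid",mid),("lo",lo)):
        if len(Q)<5: continue
        (cx,cy),(w,h),a=cv2.minAreaRect(Q[:,:2].astype(np.float32)*1000);print(n,k,len(Q),Q.mean(0).round(4),"rect",round(cx,1),round(cy,1),round(w,1),round(h,1),round(a,1))
    Q=P[P[:,2]>.012];d=Q[:,:2]-Q[:,:2].mean(0);print("dir",np.degrees(np.arctan2(*np.linalg.svd(d,full_matrices=False)[2][0][::-1])))
st=cloud("scene",S["d"]).reshape(-1,3);tt=cloud("top",T["d"]).reshape(-1,3)
from scipy.optimize import least_squares
for n,c0,z0,z1,R in(("stamp",(.517,-.483),.003,.066,None),("pot",(.5,-.293),.030,.037,None)):
    for k,Z in(("t",tt),("s",st)):
        Q=Z[(np.hypot(Z[:,0]-c0[0],Z[:,1]-c0[1])<.04)&(Z[:,2]>z0)&(Z[:,2]<z1)]
        if n=="stamp":
            for a,b in((.045,.052),(.052,.058),(.058,.068),(.012,.03)):
                q=Q[(Q[:,2]>a)&(Q[:,2]<b)]
                if len(q)>5:
                    f=least_squares(lambda p:np.hypot(q[:,0]-p[0],q[:,1]-p[1])-p[2],[*c0,.01],loss="soft_l1",f_scale=.002).x
                    print(n,k,a,len(q),q[:,:2].mean(0).round(4),np.ptp(q[:,:2],0).round(4),f.round(4))
        else:
            (x,y),rr=cv2.minEnclosingCircle(Q[:,:2].astype(np.float32));print(n,k,len(Q),x,y,rr)
# scaled crop of tile ortho
cv2.imwrite("pics/tile.png",np.hstack([cv2.resize(S["p"][265:320,355:410],(500,500),interpolation=3),cv2.resize(T["p"][195:230,385:425],(300,500),interpolation=3)])[...,::-1])
E
```

```text
[[ 0.5816 -0.0521  0.0428]
 [ 0.4774 -0.0739  0.0384]
 [ 0.5464 -0.1549  0.0404]]
ctr [ 0.535125   -0.09362499] [np.float32(0.0623), np.float32(0.061), np.float32(0.0623)] [np.float32(41.7), np.float32(161.1), np.float32(-79.6)]
top hi 107 [ 0.5633 -0.3915  0.057 ] rect 564.0 -392.3 7.3 36.5 27.5
top mid 17 [ 0.5619 -0.3793  0.0247] rect 572.1 -378.9 33.6 20.9 28.1
top lo 367 [ 0.575  -0.3865  0.0056] rect 570.2 -390.3 99.2 87.7 0.6
dir -63.694183413586806
scene hi 187 [ 0.5618 -0.3953  0.0505] rect 562.9 -394.2 10.6 36.1 25.0
scene mid 213 [ 0.5618 -0.3962  0.0262] rect 561.2 -395.3 8.8 36.8 35.3
scene lo 72 [ 0.572  -0.3961  0.0057] rect 574.2 -388.0 33.5 35.3 27.7
dir -60.95208046688407
stamp t 0.052 24 [ 0.5186 -0.4816] [0.0192 0.0196] [ 0.5188 -0.4828  0.0094]
stamp t 0.058 87 [ 0.5184 -0.4815] [0.0192 0.0192] [ 0.5185 -0.4818  0.0063]
stamp t 0.012 41 [ 0.516  -0.4747] [0.0228 0.0154] [ 0.5187 -0.4821  0.0113]
stamp s 0.045 25 [ 0.5128 -0.4883] [0.0145 0.0136] [ 0.5174 -0.4829  0.0088]
stamp s 0.052 48 [ 0.5138 -0.4885] [0.0176 0.0162] [ 0.5171 -0.4834  0.0088]
stamp s 0.058 56 [ 0.5165 -0.4845] [0.0158 0.0155] [ 0.5169 -0.4843  0.0054]
stamp s 0.012 117 [ 0.5127 -0.4898] [0.0193 0.0192] [ 0.5176 -0.4829  0.0109]
pot t 184 0.5002736449241638 -0.2920951843261719 0.03123665601015091
pot s 135 0.4985741674900055 -0.29371803998947144 0.031055010855197906
```

View pics/tile.png

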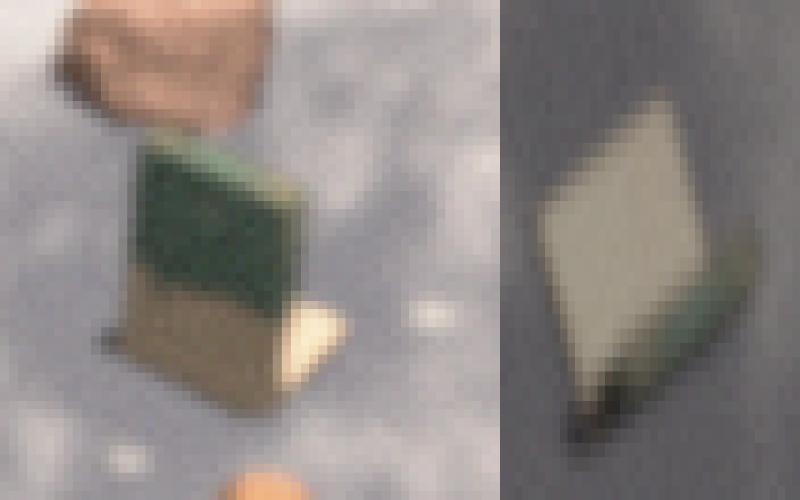

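The crop shows the tile's panel on the robot/camera side, with its foot pointing away, so tile +x is about 27° in world. The heights and sizes agree: stamp 62 mm, pot radius 31 mm, pockets about 62 mm from the axis. Stamp first.

```bash
cat >> h.py <<'E'
from scipy.spatial.transform import Rotation as Ro
P1,P2,P3=map(np.array,((.547,-.1544),(.5818,-.0528),(.4764,-.0735)))
def quat(p,deg):
    best=None
    for a in(deg,deg+180):
        a=np.radians(a);y=np.array([np.cos(a),np.sin(a),0]);z=np.array([0,0,-1.])
        q=Ro.from_matrix(np.c_[np.cross(y,z),y,z]).as_quat();s=r.solve_ik(p,q)
        if s is not None and (best is None or abs(s[5])<best[0]):best=(abs(s[5]),q,s)
    print("ik",np.round(best[2],2));return best[1]
def st(t=""):
    s=r.read_state();print(t,round(s["time_s"],2),np.round(s["eef_pos"],4),"w",round(float(s["grip_width"]),4),"gf",np.round(s["grip_force"],1),"F",np.round(s["contact_force"],1))
def pick(xy,h,deg,opening,force,hi=.13):
    q=quat([*xy,h],deg);command_gripper(opening)
    r.reach([*xy,h+hi],q);r.move_straight([*xy,h+.03],speed=.2)
    print("hit",r.move_straight([*xy,h],speed=.06,max_force=8));st("down")
    command_gripper(0,force);st("grip")
    r.move_straight([*xy,h+.02],speed=.05);r.move_straight([*xy,.27],speed=.2);st("up")
def place(xy,h,deg,opening):
    q=quat([*xy,.057+h],deg);r.reach([*xy,.27],q);st("over")
    r.move_straight([*xy,.057+h+.012],speed=.12)
    print("hit",r.move_straight([*xy,.057+h-.002],speed=.025,max_force=4));st("set")
    command_gripper(opening);st("open")
    p=r.read_state()["eef_pos"];r.move_straight([p[0],p[1],p[2]+.03],speed=.05);r.move_straight([p[0],p[1],.27],speed=.2)
E
python3 - <<'E'
from h import *
print(quat([*P1,.1],90),quat([.518,-.4828,.1],90))
pick((.518,-.4828),.036,90,.05,25)
p,d=optics.get_image("scene");cv2.imwrite("pics/s1.png",p[...,::-1])
E
```

```text
ik [-0.41  0.58  1.6  -0.    0.96  1.16]
ik [-0.86  0.81  1.13 -0.    1.2   0.71]
[ 1.00000000e+00 -9.18485099e-17  0.00000000e+00  0.00000000e+00] [ 1.00000000e+00 -9.18485099e-17  0.00000000e+00  0.00000000e+00]
ik [-0.86  0.88  1.18 -0.    1.08  0.71]
hit False
down 3.33 [ 0.518  -0.4828  0.0358] w 0.0496 gf 0.0 F [-0.1  0.8  0.6]
grip 3.68 [ 0.5182 -0.483   0.0366] w 0.0225 gf 24.7 F [-0.2 -0.1  2.5]
up 5.45 [ 0.5177 -0.4824  0.2684] w 0.0219 gf 24.5 F [-0.2 -0.7  0.1]
```

View pics/s1.png

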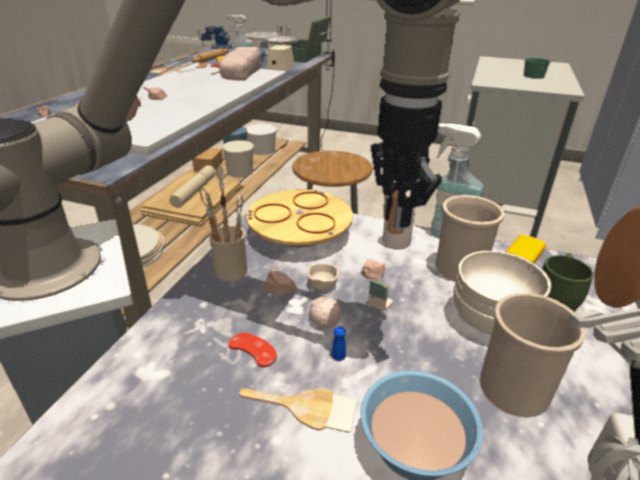

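The stamp hangs upright between the fingers at (398,207), and the blue peg (340,343) hasn't moved. The grip width shrank slightly, so I'll check the stamp's bottom height for slip before placing it.

```bash
cat >> h.py <<'E'
def under(n="scene",rad=.035,lo=-.06,hi=.0):
    p,d=optics.get_image(n);e=r.read_state()["eef_pos"];Z=cloud(n,d).reshape(-1,3)
    Q=Z[(np.hypot(Z[:,0]-e[0],Z[:,1]-e[1])<rad)&(Z[:,2]>e[2]+lo)&(Z[:,2]<e[2]+hi)]
    print("under",len(Q),"bottom rel TCP",(np.percentile(Q[:,2],[0,2,5])-e[2]).round(4));return Q,e
E
python3 - <<'E'
from h import *
command_gripper(0,40);r.hold(.3);st()
Q,e=under()
for a in(-.045,-.04,-.035,-.03,-.025):
    q=Q[abs(Q[:,2]-e[2]-a)<.0025];
    if len(q):print(a,len(q),(q.mean(0)-e).round(4),np.ptp(q[:,:2],0).round(4))
E
```

```text
6.02 [ 0.518  -0.4828  0.27  ] w 0.0215 gf 42.4 F [ 0.1 -0.1  0.4]
under 539 bottom rel TCP [-0.0388 -0.0357 -0.0342]
-0.04 4 [-0.0055 -0.0088 -0.0379] [0.0077 0.0061]
-0.035 45 [-0.0056 -0.0078 -0.0344] [0.0203 0.0202]
-0.03 36 [-0.0076 -0.0072 -0.0306] [0.0186 0.017 ]
-0.025 53 [-0.0069 -0.007  -0.0248] [0.0206 0.0341]
```

```bash
python3 - <<'E'
from h import *
place(P1,.036,90,.05);st("end")
p,d=optics.get_image("scene");cv2.imwrite("pics/s2.png",p[...,::-1])
Z=cloud("scene",d).reshape(-1,3);Q=Z[(np.hypot(*(Z[:,:2]-P1).T)<.035)&(Z[:,2]>.068)]
for a,b in((.068,.085),(.085,.1),(.1,.13)):
    q=Q[(Q[:,2]>a)&(Q[:,2]<b)];print(len(q),(q.mean(0)-[*P1,.057]).round(4),q[:,2].max())
# tile still there?
P=Z[(np.abs(Z[:,0]-.57)<.05)&(np.abs(Z[:,1]+.39)<.045)&(Z[:,2]>.02)];print("panel",P.mean(0),len(P))
cv2.imwrite("pics/c2.png",cv2.resize(p[150:310,200:420],(800,582),interpolation=3)[...,::-1])
E
```

```text
ik [-0.41  0.59  1.6  -0.    0.94  1.16]
over 7.32 [ 0.5472 -0.1556  0.27  ] w 0.0216 gf 42.4 F [-0.5 -0.4 -1. ]
hit True
set 9.32 [ 0.5471 -0.1544  0.0936] w 0.0217 gf 43.1 F [0.3 0.4 4.9]
open 9.7 [ 0.5465 -0.1542  0.0929] w 0.05 gf 0.0 F [-0.5 -0.4  0.6]
end 11.32 [ 0.5459 -0.1539  0.2686] w 0.0499 gf 0.0 F [-0.1 -0.5 -0.9]
77 [-0.0038 -0.0083  0.0193] 0.08483406637743464
66 [-0.0031 -0.007   0.0349] 0.09963286191831579
76 [-0.0028 -0.0058  0.0543] 0.11895936901282306
panel [ 0.56193434 -0.39603549  0.04117071] 344
```

View pics/c2.png

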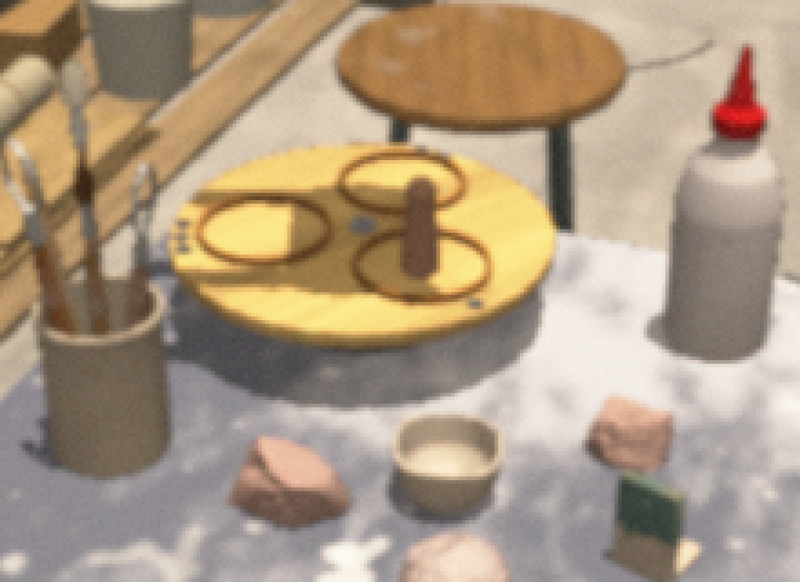

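The stamp stands upright in the one-dot pocket (421,230 in the crop), its top at about 119 mm as expected, and the pockets haven't turned. The tile is next.

```bash
python3 - <<'E'
from h import *
pick((.5628,-.394),.05,27,.045,40)
Q,e=under(lo=-.075,hi=-.025);print((Q.mean(0)-e).round(4))
place(P2-.014*np.array([np.cos(np.radians(27)),np.sin(np.radians(27))]),.05,27,.03);st("end")
p,d=optics.get_image("scene");Z=cloud("scene",d).reshape(-1,3);Q=Z[(np.hypot(*(Z[:,:2]-P2).T)<.035)&(Z[:,2]>.07)]
for a,b in((.07,.085),(.085,.1),(.1,.13)):
    q=Q[(Q[:,2]>a)&(Q[:,2]<b)];print(len(q),(q.mean(0)-[*P2,.057]).round(4),q[:,2].max(),cv2.minAreaRect(q[:,:2].astype(np.float32)*1000))
cv2.imwrite("pics/c3.png",cv2.resize(p[150:310,200:420],(800,582),interpolation=3)[...,::-1])
E
```

```text
ik [-0.72  0.83  1.25 -0.    1.06 -1.19]
hit False
down 14.93 [ 0.5628 -0.3941  0.0498] w 0.0453 gf 0.0 F [0.3 0.6 0.1]
grip 15.36 [ 0.563  -0.3941  0.0504] w 0.0055 gf 43.8 F [-0.9  0.2  1.4]
up 17.06 [ 0.5624 -0.3937  0.2685] w 0.0053 gf 43.6 F [ 0.2 -0.9 -1.5]
under 325 bottom rel TCP [-0.0517 -0.0504 -0.0495]
[ 0.0007 -0.0027 -0.0398]
ik [-0.24  0.58  1.58 -0.    0.98 -0.71]
over 18.38 [ 0.5696 -0.0603  0.2699] w 0.0057 gf 43.6 F [ 0.5  0.9 -0.4]
hit True
set 20.27 [ 0.5694 -0.0593  0.1073] w 0.0054 gf 44.4 F [-0.3 -1.2  3.8]
open 20.62 [ 0.5687 -0.059   0.1065] w 0.0303 gf 0.0 F [0.1 0.1 0.7]
end 22.18 [ 0.5681 -0.0589  0.2687] w 0.0298 gf 0.0 F [ 0.4  0.5 -0.8]
68 [-0.015  -0.0101  0.0203] 0.08494995994698522 ((566.304931640625, -61.90180969238281), (6.5249457359313965, 36.56700134277344), 28.725019454956055)
75 [-0.0152 -0.0101  0.035 ] 0.09960762414771925 ((566.2326049804688, -61.772586822509766), (7.6603684425354, 35.52840042114258), 30.318113327026367)
92 [-0.0147 -0.0098  0.0511] 0.11571034119592598 ((567.478515625, -60.86981201171875), (10.193987846374512, 36.58928298950195), 26.836950302124023)
```

View pics/c3.png

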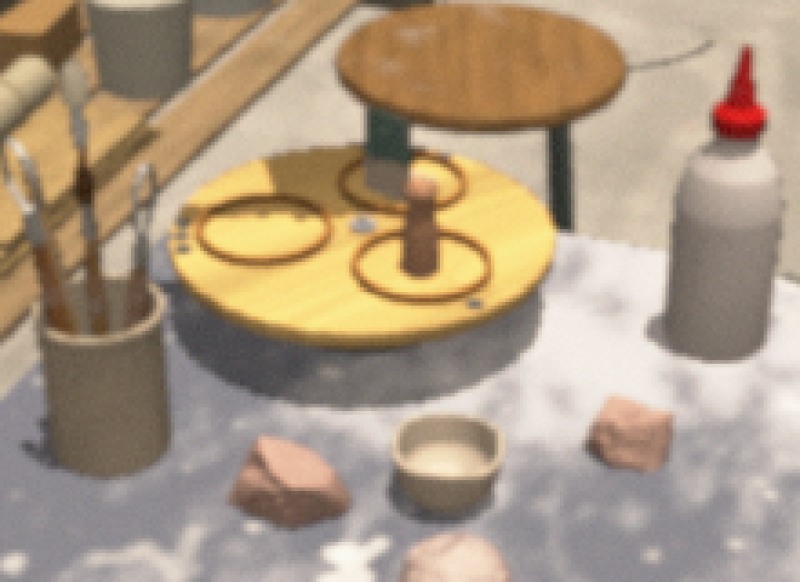

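The tile stands upright in the two-dot pocket (388,155), within a few mm of its target, and the stamp hasn't moved. The pot is next, gripped across the outside with the fully open gripper and clear of the neighbouring lumps.

```bash
python3 - <<'E'
from h import *
print(quat([*P3,.09],71))
pick((.4995,-.293),.033,105,.085,40)
r.hold(.3);st()
Q,e=under(rad=.045,lo=-.06,hi=.01)
for a in(-.035,-.03,-.025,-.02,-.015,-.01,-.005,0):
    q=Q[abs(Q[:,2]-e[2]-a)<.0025]
    if len(q):print(a,len(q),(q.mean(0)-e).round(4),np.ptp(q[:,:2],0).round(4))
p,d=optics.get_image("scene");cv2.imwrite("pics/c4.png",cv2.resize(p[100:320,240:500],(709,600),interpolation=3)[...,::-1])
E
```

```text
ik [-0.31  0.48  1.85 -0.    0.81 -1.55]
[0.16504761 0.9862856  0.         0.        ]
ik [-0.66  0.7   1.61 -0.    0.83  0.65]
hit False
down 25.34 [ 0.4995 -0.293   0.0328] w 0.0849 gf 0.0 F [0.1 0.6 0.3]
grip 25.71 [ 0.4997 -0.2932  0.0341] w 0.0608 gf 41.8 F [-1.7  1.1  5.8]
up 27.49 [ 0.4991 -0.2927  0.2687] w 0.0608 gf 43.3 F [ 0.1  0.  -0.7]
 27.79 [ 0.4994 -0.2929  0.2694] w 0.061 gf 43.3 F [-0.6  0.1 -0.3]
under 940 bottom rel TCP [-0.0355 -0.0319 -0.0284]
-0.035 11 [-0.0058 -0.0153 -0.0341] [0.0275 0.018 ]
-0.03 39 [-0.0095 -0.0173 -0.0301] [0.0314 0.0213]
-0.025 41 [-0.0133 -0.0189 -0.0247] [0.0306 0.0285]
-0.02 119 [-0.0023 -0.0062 -0.0196] [0.0504 0.0712]
-0.015 145 [-0.0061 -0.0031 -0.0148] [0.0501 0.083 ]
-0.01 166 [-0.0048 -0.0052 -0.0099] [0.0508 0.0836]
-0.005 180 [-0.0058 -0.0042 -0.0049] [0.0536 0.0839]
0 127 [-0.008  -0.0046 -0.0006] [0.0517 0.084 ]
```

View pics/c4.png

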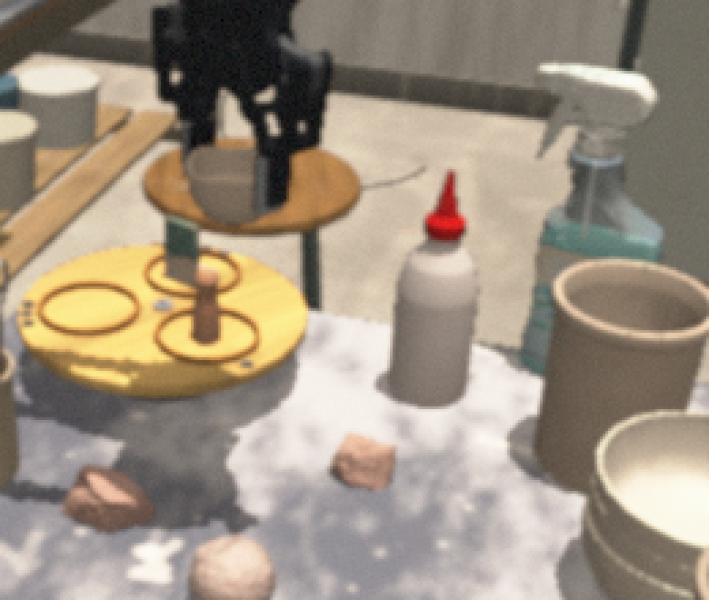

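The pot is held level at (225,185), with its bottom where expected. Place it now.

```bash
python3 - <<'E'
from h import *
place(P3,.033,105,.08);st("end")
p,d=optics.get_image("scene");Z=cloud("scene",d).reshape(-1,3)
Q=Z[(np.hypot(*(Z[:,:2]-P3).T)<.045)&(Z[:,2]>.066)];q=Q[Q[:,2]>.087]
print("pot rim",cv2.minEnclosingCircle(q[:,:2].astype(np.float32)),np.percentile(Q[:,2],[98,100]),"plane",np.linalg.lstsq(np.c_[q[:,:2]-P3,np.ones(len(q))],q[:,2],rcond=None)[0])
cv2.imwrite("pics/c5.png",cv2.resize(p[150:310,200:420],(800,582),interpolation=3)[...,::-1])
E
```

```text
ik [-0.31  0.48  1.85 -0.    0.81  1.  ]
over 28.77 [ 0.4769 -0.0744  0.2703] w 0.0609 gf 43.4 F [-0.7  0.2 -0.6]
hit True
set 30.79 [ 0.4765 -0.0735  0.0911] w 0.0608 gf 43.7 F [-0.7 -0.1  5.6]
open 31.12 [ 0.476  -0.0733  0.0905] w 0.0802 gf 0.0 F [0.2 0.2 0.6]
end 32.77 [ 0.4754 -0.0732  0.2688] w 0.0802 gf 0.0 F [ 0.4 -0.1 -0.2]
pot rim ((0.47565561532974243, -0.07367721199989319), 0.0449659489095211) [0.48981568 0.49334789] plane [-0.97875594 -2.01933396  0.3453677 ]
```

View pics/c5.png

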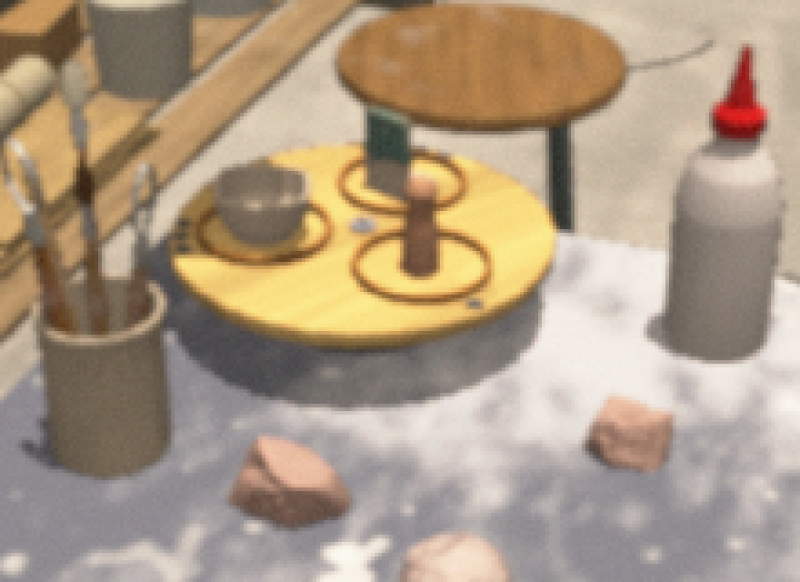

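All three pieces stand upright in their pockets (pot 263,205; tile 388,150; stamp 421,230). The bystanders haven't moved and the gripper is clear. (The rim fit above picked up gripper points, so I'm ignoring it.) Handing in.

```bash
python3 -c "
from workcell import r
print(r.finish_job())"
```

```text
the job is handed in; nothing more can be done
None
```

The stamp, test tile and pinch pot were set in the one-, two- and three-dot pockets in that order and looked upright and released in the last picture; I handed the job in at about 33 s, but no verdict came back.

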